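Push the block home in the drill jig and snap its clamp shut

TASK

Get the wooden block ready for drilling: using your fingertips, push it gently along the jig's channel until it sits fully against the end stop, then push the jig's blue-gripped clamp lever over past its centre so that it snaps down and clamps the block. Do not lift the block or grip anything, and leave the other things on the bench where they are.

Things in the scene. Friction and masses are not known exactly. Their poses are not given: they have to be found in the camera images.
- jig: Flat aluminium drill jig fixed on the bench: base plate 95 x 270 mm, top face at z = 8 mm; origin at bench level, x across the channel, y along it, z up. Plate spans y = -130 to +140 mm. Two steel guide rails, y = -130 to +55 mm, 59 mm apart inside, each 12 mm wide, tops at z = 18 mm. Behind the end stop the clamp's two cheeks stand at y = 83 to 127 mm, up to z = 68 mm.
- end_stop (a point): Middle of the end stop's face that the block meets, at y = +55 mm, z = 19 mm of the jig's frame, facing the jig's -y. The steel stop is 83 mm wide, 15 mm thick, its top at z = 30 mm. Axes as the jig's.
- wood_block: Plain hardwood block, 55 (x) x 110 (y) x 32 (z) mm, about 0.12 kg, loose in the jig's channel, its y along the jig's y; origin at the centre of its underside. It starts 40 to 75 mm short of the end stop; slid home its origin is at y = 0 in the jig's frame. Its top is at z = 40 mm, 22 mm above the rails.
- clamp_lever (a joint): Lever angle, rad, about the jig's x. 0: open, foot raised, handle leaning 0.6 rad from vertical to the jig's +y (away from the channel). It grows as the handle goes to -y. Let go below 0.55 (nearly upright) an over-centre spring returns it to 0; beyond, it snaps on by itself till the foot lands on the block at about 1.0 (with no block there: 1.12). It takes 5 N at first, none at centre.
- lever_end (a point): Centre of the rounded free end of the handle, 88 mm from the hinge, in the blue grip (20 mm thick, from 37 to 98 mm from the hinge; below it a 12 mm steel rod). Open, it stands about 128 mm above the bench, rising to 143 mm when upright. Handle, clamp arm and foot are one piece.
- lever_hinge (a point): Point on the lever's hinge axis, at x = 0, y = +105, z = +55 mm of the jig's frame; the axis is the jig's x. Axes as the jig's.
- lever_foot (a point): Underside of the round rubber foot (16 mm wide) on the clamp arm, 75 mm from the hinge towards the jig's -y. Shut, it stands on the block's top 25 mm short of the end stop.
- grease_tin: Bystander: round tin, 69 mm wide, 54 mm high. Origin at the centre of its underside.
- tape_measure: Bystander: yellow tape measure standing on edge, 32 x 74 x 58 mm. Origin at the centre of its underside.
- parts_box_h: Bystander: small whitish carton, 45 x 50 x 30 mm. Origin at the centre of its underside.
- spark_plug_2: Bystander: spark plug lying down, 79 x 23 x 20 mm. Origin at the centre of its underside.
- bulb_clear: Bystander: clear glass bulb lying down, 50 x 28 x 25 mm, at the left. Origin at the centre of its underside.

How it is judged:
On the way, in this order (a step that is already met when the one before it is completed fails the run):
1. the block is pushed home against the end stop while the clamp lever is still open (y of wood_block in the frame of jig between -0.003 and 0.003 m and z of wood_block in the frame of jig below 0.011 m and angle between the y axis of wood_block and the y axis of jig, either way round below 0.06 rad and value of joint clamp_lever below 0.3 rad and linear speed of wood_block below 0.02 m/s), for 0.2 s.
2. the lever has snapped over its centre and its foot is down on the block (y of wood_block in the frame of jig between -0.003 and 0.003 m and z of wood_block in the frame of jig below 0.011 m and angle between the y axis of wood_block and the y axis of jig, either way round below 0.06 rad and value of joint clamp_lever between 0.93 and 1.07 rad), for 0.2 s.
At the end, for the whole second after the job is handed in: The block lies flat in the channel within 3 mm of the end stop and at rest, and the lever is snapped shut (0.93 to 1.07 rad), its foot down on the block's top (all of step 2 and z of lever_foot in the frame of wood_block below 0.0345 m and linear speed of wood_block below 0.01 m/s); the robot touches nothing.
It fails at once if the block is lifted or tipped (more than 8 mm off the jig's plate, or 0.15 rad) (z of wood_block in the frame of jig above 0.016 m or angle between wood_block's own z axis and vertical above 0.15 rad).
It fails at once if the block, the jig or its lever is gripped or shoved hard (more than 35 N from the fingers) (contact force between the fingers and wood_block above 35 N or contact force between the fingers and jig above 35 N).
It fails at once if another thing on the bench is moved by more than 20 mm (distance of any of grease_tin, tape_measure, parts_box_h, spark_plug_2, bulb_clear from where it was at the start of the episode above 0.02 m).
It fails at once if the clamp is thrown over its centre before the block is home (more than 6 mm short) (value of joint clamp_lever above 0.6 rad and y of wood_block in the frame of jig below -0.006 m).
It also fails if it takes over 48 s, if anything falls off the work surface, if the arm or the gripper's body presses on something with over 40 N, if the wrist force passes 120 N, or if a joint passes its speed limit or range.

ROBOT

A 7-joint arm with a two-finger parallel gripper is mounted at the origin on a cart in front of the work surface, level with it; the furniture and walls round the work are solid. World frame = base frame: x ahead of the robot, y to its left, z up, the work surface at z = 0. Lengths are in m, angles in rad, forces in N, time in s.
With the tool pointing down it reaches from about 0.425 to 0.825 m from the base axis. Payload 3.6 kg.
Tool frame: the origin (TCP) lies on the centre line of the jaws, within the pads' length; the fingertips stand 19 mm ahead of it and the grasp point (between the pads) is the TCP; z points along the fingers, y is the direction in which the jaws open and shut (so a half turn about z gives the same grasp; the last joint's range is limited). The gripper opens to 85 mm and grips with 20 to 120 N. Pads are 22 mm wide; open, the fingers measure 114 mm over their backs; the gripper's body (76 mm by 85 mm) begins 54 mm behind the grasp point. The pads swing forward as they close: fully open they stand 13 mm farther back than shut.
Start: joints at [-1.365, 0.615, -0.013, 1.423, 0.008, 1.103, -0.04], TCP at [0.15, 0.632, 0.25] pointing down, gripper open.
Joint ranges: [-3.12, 3.12], [-0.3, 2.06], [-1.34, 1.32], [0.26, 2.42], [-1.36, 4.5], [0.01, 1.98], [-2.84, 2.84]. Speed limits (rad/s): [2.79, 2.79, 3.14, 3.14, 3.14, 3.14, 3.14].

INTERFACE

Orientations are given as a unit quaternion [x, y, z, w].
In Python, from station import arm, get_image, calibration, spot_in, regions_of gives the robot as it stands. Calls block until the motion is done:
- arm.reach(position, orientation): joint-space move of the TCP to a pose.
- arm.line_to(position, rot=None, feed=0.15, f_stop=None): straight line of the TCP; rot=None keeps the orientation; feed is the mean speed in m/s. With f_stop (N) it stops when the force on the tool has changed by that much, and returns True; else False.
- arm.goto_joints(angles): joint-space move.
- arm.open_jaws() and arm.close_gripper(f_grip=None): open the fingers fully, or close them until they stop; f_grip is the grip in N (None keeps the last).
- arm.sleep(seconds).
- arm.inverse_kinematics(position, orientation): joint angles nearest the present ones, or None.
- arm.get_state(): the state.
- get_image(name): name is "side" or "top"; returns the picture (480x640x3 uint8, red, green, blue); there is no depth.
- calibration(name): a dict with "camera_matrix" (3x3 intrinsics, pixels), "position" and "attitude" of the camera in the world. Camera axes: x right, y down, z forward; pixel columns grow to the right and rows downward; lengths in m; the calibration is good to about 2 mm. A picture is of the moment at which its call begins. calibration takes no time and is no camera call.
A pose or a line that the arm cannot do raises arm.PlanningError and nothing moves.
- arm.job_done(): hands the job in, once; it reports no verdict.
Trained networks look in the newest picture that a camera, given by its name, has taken for a name from the list of things; names that differ only in an ending like _2 or _b are one class to them, and where a whole thing is asked for, a point or a joint stands for the part that bears it (a point fixed in the world has none). Each returns a list of dicts, best first, with "p" (0 to 1); they miss things now and then, are a little off and sometimes report something else, mostly with a low value. They report only what shows in the picture. A call takes as long as a camera call.
- spot_in(camera, label): "uv" ([column, row] in pixels, amid what is visible of it).
- regions_of(camera, label): "region" (480x640 bool, what is visible of it) and "uv" ([column, row] in pixels, amid what is visible of it).
The state is a dict: "clock": time; "joint_pos": joint angles; "joint_velocities": joint speeds; "joint_efforts": joint torques, N m; "tcp_pos": TCP position; "ee_rot": TCP orientation; "force": force on the tool from outside, world axes, zero at the start; "wrist_torque": the same for the moment, N m; "width": finger opening in m.
Only numpy, scipy, OpenCV 4.12 (cv2) and the standard library are available. Lean on these libraries where they do the work, as an engineer would, in place of code of your own. Each camera call takes 0.05 s, during which the arm holds its last target. There are 200 camera calls.

## Working session

There is one attempt and no reset: what is moved stays moved. The work goes in short steps, each a Python script; the robot and the scene stay as the last script left them, time stands still between calls to the robot, and variables do not carry over. Pictures are saved under pics/ and viewed, about 8 in all and at most 12, crops included, and the job is handed in when it is done.

```bash
mkdir -p pics; ls; python3 - <<'E'
from station import *
import cv2,numpy as np
print(arm.get_state())
for c in("top","side"):
    im=get_image(c);cv2.imwrite(f"pics/{c}0.png",im[:,:,::-1]);print(c,calibration(c))
    for l in("jig","wood_block","end_stop","clamp_lever","lever_end","lever_hinge","lever_foot","grease_tin","tape_measure","parts_box_h","spark_plug_2","bulb_clear"):
        try: print(l,[(np.round(d["uv"]).tolist(),round(d["p"],2)) for d in spot_in(c,l)[:2]])
        except Exception as e: print(l,e)
E
```

```text
pics
{'clock': 0.0, 'joint_pos': array([-1.36451658,  0.61595137, -0.0126411 ,  1.42492423,  0.00809352,
        1.10341279, -0.04037683]), 'joint_velocities': array([-6.30971316e-04,  3.53835283e-04, -1.28610831e-03,  5.69403182e-05,
        4.67730535e-04, -3.57861506e-04,  2.98938315e-04]), 'joint_efforts': array([ 1.73181661e-04, -4.69225645e+01,  2.59320885e-01, -1.71023548e+01,
        1.00583755e-02,  9.78328579e-03,  9.01485500e-07]), 'tcp_pos': array([0.1497518 , 0.63176293, 0.24910876]), 'ee_rot': array([ 1.16073952e-01,  9.93239693e-01, -1.31513754e-03, -1.43854074e-04]), 'force': array([ 0.39893671, -0.32520768,  1.00449315]), 'wrist_torque': array([-0.04312837,  0.02102398, -0.01504337]), 'width': 0.0854407116969169}
top {'camera_matrix': array([[443.59999884,   0.        , 319.35203462],
       [  0.        , 443.59999884, 243.59462723],
       [  0.        ,   0.        ,   1.        ]]), 'position': array([0.5592475 , 0.09739244, 1.14068278]), 'attitude': array([-0.70370732,  0.71012291, -0.01763532,  0.01450732])}
jig []
wood_block [([366.0, 288.0], 0.83), ([300.0, 2
[... 534 characters left out ...]
33.23738678],
       [  0.        ,   0.        ,   1.        ]]), 'position': array([ 0.11670966, -0.7106516 ,  0.47551727]), 'attitude': array([ 0.79343756, -0.22176563,  0.15673098, -0.54471298])}
jig [([286.0, 279.0], 0.69)]
wood_block [([300.0, 301.0], 0.93), ([256.0, 230.0], 0.46)]
end_stop [([287.0, 276.0], 0.95)]
clamp_lever [([286.0, 237.0], 0.78), ([212.0, 239.0], 0.4)]
lever_end [([286.0, 233.0], 0.92)]
lever_hinge [([285.0, 277.0], 0.8)]
lever_foot [([288.0, 234.0], 0.66)]
grease_tin [([326.0, 239.0], 0.89), ([213.0, 238.0], 0.18)]
tape_measure [([353.0, 262.0], 0.84)]
parts_box_h []
spark_plug_2 [([393.0, 381.0], 0.58), ([326.0, 239.0], 0.21)]
bulb_clear [([212.0, 240.0], 0.53)]
```

```bash
python3 - <<'E'
import cv2
t=cv2.imread("pics/top0.png")[150:350,150:500]; cv2.imwrite("pics/t1.png",cv2.resize(t,(788,450),interpolation=cv2.INTER_CUBIC))
t=cv2.imread("pics/side0.png")[180:420,180:480]; cv2.imwrite("pics/s1.png",cv2.resize(t,(750,600),interpolation=cv2.INTER_CUBIC))
E
```

```text
(no output)
```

View pics/t1.png

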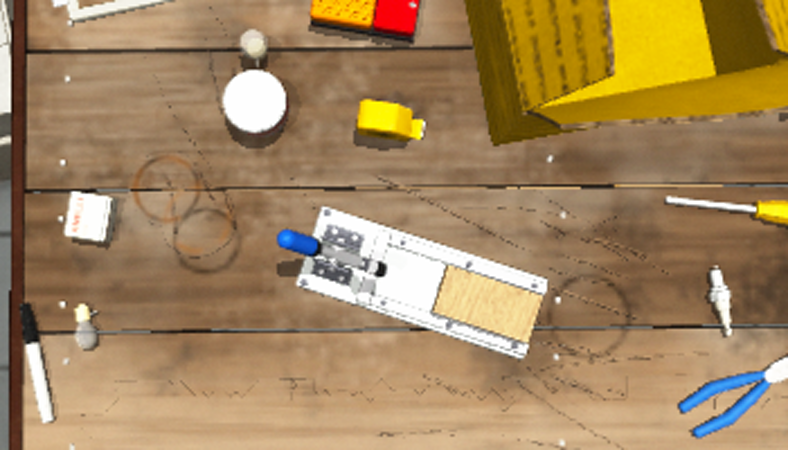

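View pics/s1.png

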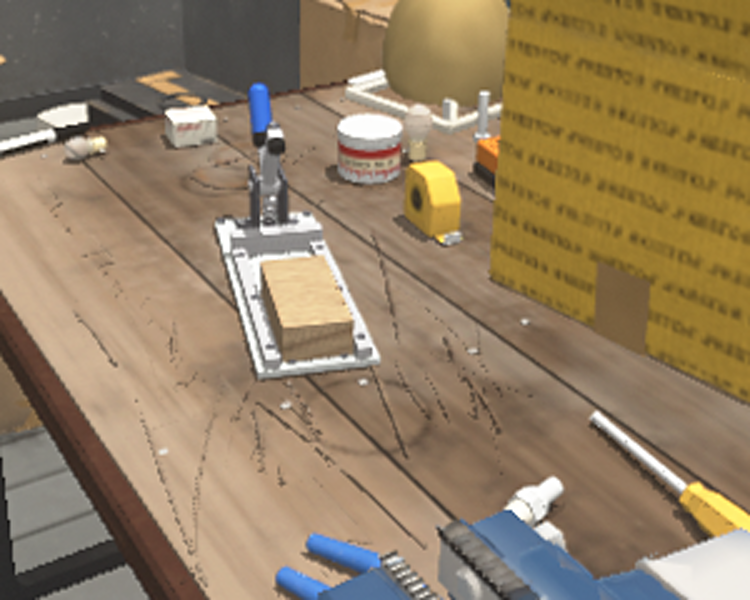

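The top view shows the jig running right to left with its plate corners at crop px (325,207), (548,280), (525,357) and (297,288). The block sits near the right end and the blue lever end is at (290,238). The side view agrees, and the path behind the block and behind the lever is free. Next I fit the jig pose.

```bash
cat > h.py <<'E'
from station import *
import numpy as np,cv2
from scipy.spatial.transform import Rotation as R
from scipy.optimize import least_squares
def proj(c,P):
    k=calibration(c);p=R.from_quat(k["attitude"]).inv().apply(np.atleast_2d(P)-k["position"])
    q=p@k["camera_matrix"].T;return q[:,:2]/q[:,2:]
def W(pose,p):  # jig->world
    return R.from_euler('z',pose[2]).apply(np.atleast_2d(p))+[pose[0],pose[1],0]
E
python3 - <<'E'
from h import *
C=np.array([[47.5,140,8],[47.5,-130,8],[-47.5,-130,8],[-47.5,140,8]])/1e3
t=np.array([[325,207],[548,280],[525,357],[297,288]])/2.25+150
s=np.array([[320,213],[380,356],[258,376],[215,222]])/2.5+180
L=np.array([[0,.155,.128]]);F=[[0,.105-.053,.11]]
for cs in(("top",),("side",),("top","side")):
    f=lambda x:np.concatenate([(proj(c,W(x,C))-(t if c=="top" else s)).ravel() for c in cs])
    r=least_squares(f,[.48,.05,-.3]);print(cs,r.x,np.round(r.fun,1))
x=r.x
for c in("top","side"):
    print(c,"end",proj(c,W(x,L)),"stop",proj(c,W(x,[0,.055,.019])))
    im=cv2.imread(f"pics/{c}0.png")
    m=regions_of(c,"wood_block")
    get=m[0]["region"]; print(m[0]["p"],m[0]["uv"])
    g=lambda y:proj(c,W(x,[0,y[0],.040]))[0]
    # block pose: top face corners
    for yb in(-.04,-.05,-.06,-.07):
        q=proj(c,W(x,[[a,yb+b,.04] for a,b in((.0275,.055),(.0275,-.055),(-.0275,-.055),(-.0275,.055))]))
        if yb==-.06: cv2.polylines(im,[np.int32(q*8)],True,(0,0,255),1,16,3)
        h=np.zeros((480,640),np.uint8);cv2.fillPoly(h,[np.int32(q)],1);h=h>0
        print(yb,(h&get).sum()/h.sum(),(h&get).sum()/(h|get).sum())
    cv2.polylines(im,[np.int32(proj(c,W(x,C))*8)],True,(0,255,0),1,16,3)
    cv2.imwrite(f"pics/{c}_o.png",im)
a=cv2.imread("pics/top_o.png")[230:320,260:410];b=cv2.imread("pics/side_o.png")[200:345,250:350]
a=cv2.resize(a,None,fx=3,fy=3);b=cv2.resize(b,None,fx=3,fy=3);o=np.zeros((435,760,3),np.uint8);o[:270,:450]=a;o[:435,450:750]=b;cv2.imwrite("pics/ov.png",o)
for p in([0,-.19,.04],[0,-.066-.06,.04],[0,-.066,.04],[0,.195,.13],[0,.1,.13]):
    p=W(x,p)[0]; 
    for fl in(0,np.pi):
        q=(R.from_euler('z',x[2]+np.pi/2+fl)*R.from_euler('x',np.pi)).as_quat();print(p,np.hypot(*p[:2]),arm.inverse_kinematics(p,q))
E
```

```text
('top',) [ 0.52682492  0.03989952 -0.31482439] [-1.   0.   0.8 -0.6  0.1  0.9  0.1 -0.4]
('side',) [ 0.53084148  0.04110461 -0.34171109] [-1.8 -0.2  0.6  1.6 -0.3 -0.9  1.4 -0.6]
('top', 'side') [ 0.52855802  0.03988656 -0.32874307] [-0.5 -1.3  0.8 -0.5 -0.4  0.9  0.1 -1.9 -3.1  0.1  0.7  2.  -0.1 -0.2
 -0.  -0.1]
top end [[278.31124551 255.65179082]] stop [[319.68483959 268.89134633]]
0.84 [364.9, 286.7]
-0.04 0.7212643678160919 0.5765696784073507
-0.05 0.7959770114942529 0.6767100977198697
-0.06 0.9090038314176245 0.854954954954955
-0.07 0.9281609195402298 0.8889908256880734
side end [[283.71886275 218.07972366]] stop [[291.47720351 278.42558612]]
0.69 [299.9, 303.6]
-0.04 0.7546174142480211 0.3991625959525471
-0.05 0.8384223918575063 0.4796215429403202
-0.06 0.9187096774193548 0.5435114503816794
-0.07 0.9663461538461539 0.6305882352941177
[ 0.46721582 -0.13993873  0.04      ] 0.48772274144899563 [ 0.17183417  0.70687154  0.11162431  2.07977049 -0.20410493  0.36497113
  0.11911563]
[ 0.46721582 -0.13993873  0.04      ] 0.48772274144899563 [ 0.52098848  0.73873576 -0.41586212  2.069
[... 483 characters left out ...]
24968 -0.02257907  0.04      ] 0.5077519547372557 [ 0.21637584  0.7402468  -0.32764041  2.01590041  0.506309    0.46404818
  2.32301352]
[0.59151448 0.22444409 0.13      ] 0.6326646284111603 [-0.63412808  0.7481528   0.41118221  1.61700539 -0.36888547  0.85426287
 -0.40489517]
[0.59151448 0.22444409 0.13      ] 0.6326646284111603 [-0.18538917  0.74017978 -0.36485046  1.60087885  0.32294164  0.86064133
  2.1377728 ]
[0.56084338 0.13453145 0.13      ] 0.5767529894706505 [-0.54225091  0.6804813   0.43489129  1.78394628 -0.39323788  0.76394577
 -0.23342164]
[0.56084338 0.13453145 0.13      ] 0.5767529894706505 [-0.06221974  0.66463197 -0.3369465   1.76793791  0.30055538  0.75977871
  2.26054039]
```

View pics/ov.png

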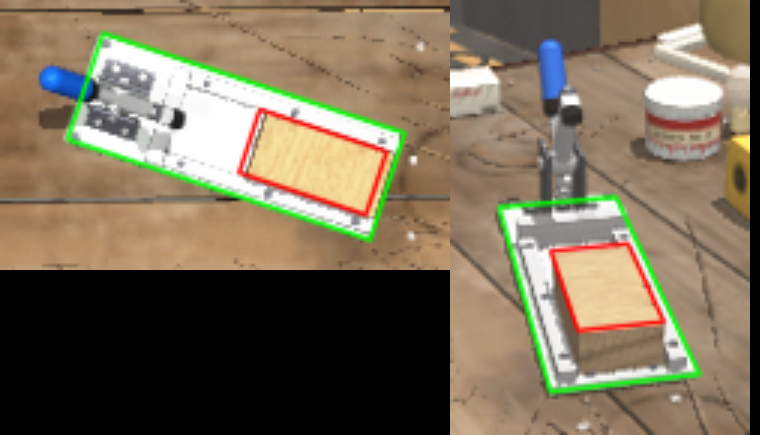

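```bash
cat >> h.py <<'E'
X=np.array([.5275,.0398,-.322])
Q=(R.from_euler('z',X[2]+np.pi/2)*R.from_euler('x',np.pi)).as_quat()
def J(y,z,x=0): return W(X,[x,y,z])[0]
def st(m=""):
    s=arm.get_state();p=R.from_euler('z',-X[2]).apply(s["tcp_pos"]-[X[0],X[1],0]);f=R.from_euler('z',-X[2]).apply(s["force"])
    print(m,round(s["clock"],2),"jig",np.round(p,4),"F",np.round(f,2),"w",round(s["width"],4))
E
python3 - <<'E'
from h import *
arm.close_gripper(20);st()
arm.reach(J(.195,.25),Q);st()
arm.line_to(J(-.16,.25),feed=.2);st()
arm.line_to(J(-.16,.047),feed=.12,f_stop=8);st()
r=[]
for c in("top","side"): cv2.imwrite(f"pics/{c}2.png",get_image(c)[:,:,::-1])
a=cv2.imread("pics/top2.png")[200:340,240:440];b=cv2.imread("pics/side2.png")[180:380,220:420]
cv2.imwrite("pics/v2.png",np.hstack([cv2.copyMakeBorder(cv2.resize(a,None,fx=2,fy=2),0,120,0,0,0),cv2.resize(b,None,fx=2,fy=2)]))
E
```

```text
2.17 jig [-0.5457  0.4427  0.2503] F [ 0.31  0.06 -0.33] w 0.0001
 4.32 jig [-0.0013  0.1968  0.2498] F [ 0.31 -0.79  1.23] w 0.0002
 6.24 jig [ 0.     -0.1589  0.2499] F [-0.21 -0.41 -0.99] w 0.0
 8.08 jig [ 0.0004 -0.16    0.0475] F [ 0.74 -1.1  -0.24] w -0.0002
```

View pics/v2.png

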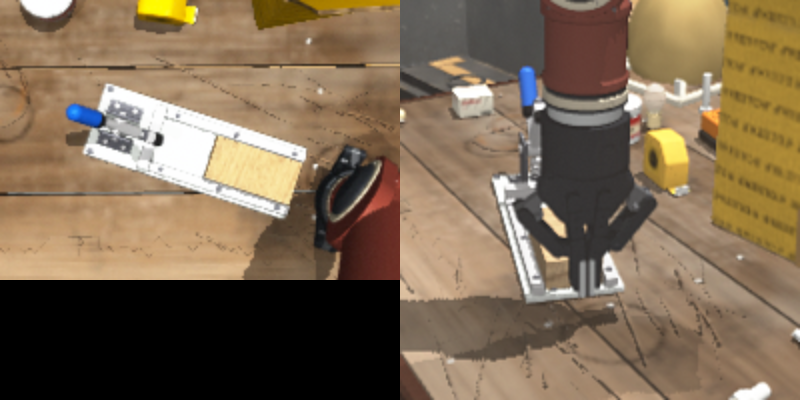

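The closed fingertips stand behind the block near the jig's rear edge (side view ~(590,275)), on the centre line, and nothing has been touched. Now I push.

```bash
python3 - <<'E'
from h import *
print(arm.line_to(J(-.095,.047),feed=.04,f_stop=8));st("a")
print(arm.line_to(J(-.05,.047),feed=.015,f_stop=5));st("b")
arm.sleep(.3);st("c")
for c in("top","side"): cv2.imwrite(f"pics/{c}3.png",get_image(c)[:,:,::-1])
a=cv2.imread("pics/top3.png")[220:320,260:400];b=cv2.imread("pics/side3.png")[180:340,240:360]
cv2.imwrite("pics/v3.png",np.hstack([cv2.copyMakeBorder(cv2.resize(a,None,fx=3,fy=3),0,180,0,0,0),cv2.resize(b,None,fx=3,fy=3)]))
E
```

```text
False
a 9.96 jig [ 0.    -0.095  0.047] F [0.11 0.25 0.09] w -0.0002
True
b 12.03 jig [-0.0004 -0.0608  0.0467] F [-0.23 -0.41 -0.41] w -0.0002
c 12.32 jig [-0.0005 -0.0616  0.0465] F [-0.04  0.05  0.34] w -0.0001
```

View pics/v3.png

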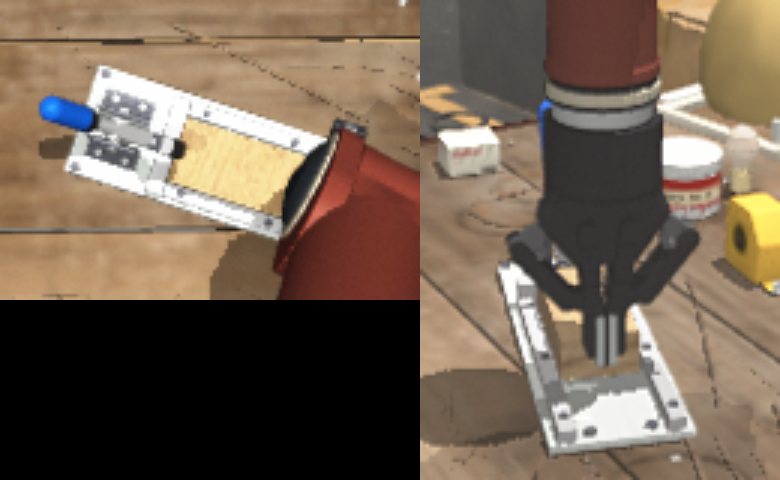

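The block now reaches the end stop in the top view (seam at ~(180,150)). I'll press again to confirm the stop, then retreat and check from above with the view clear.

```bash
python3 - <<'E'
from h import *
print(arm.line_to(J(-.050,.0465),feed=.008,f_stop=6));st("b")
arm.sleep(.4);st("c")
arm.line_to(J(-.10,.047),feed=.06)
arm.line_to(J(-.13,.24),feed=.2)
arm.line_to(J(.205,.24),feed=.25);st("d")
for c in("top","side"):
    cv2.imwrite(f"pics/{c}4.png",get_image(c)[:,:,::-1])
a=cv2.imread("pics/top4.png")[220:320,260:400];b=cv2.imread("pics/side4.png")[180:340,240:360]
cv2.imwrite("pics/v4.png",np.hstack([cv2.copyMakeBorder(cv2.resize(a,None,fx=3,fy=3),0,180,0,0,0),cv2.resize(b,None,fx=3,fy=3)]))
E
```

```text
True
b 13.1 jig [-0.0007 -0.0607  0.0463] F [ 0.46 -0.39 -0.45] w -0.0003
c 13.5 jig [-0.001  -0.0613  0.046 ] F [-0.27  0.12  0.28] w -0.0
d 16.91 jig [0.0005 0.2032 0.2401] F [-0.14 -0.6   0.13] w 0.0001
```

View pics/v4.png

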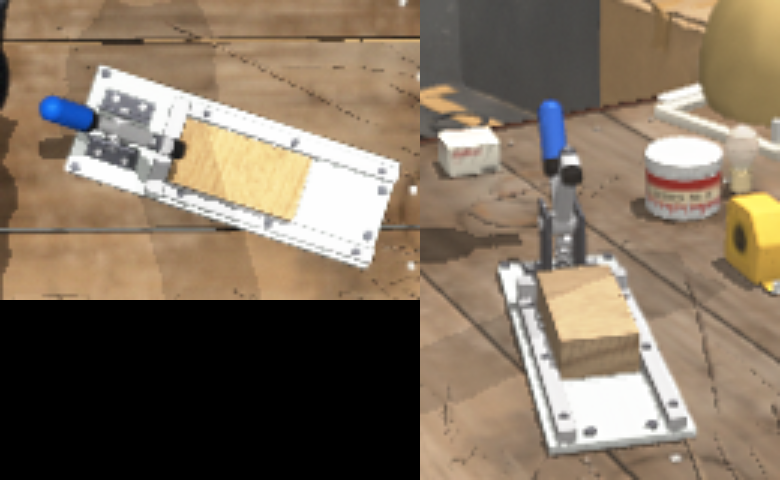

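The block sits flush on the stop in both views, with its front edge at the stop seam (180,150). The second push was met solidly at the same place, within 0.1 mm. Now the lever.

```bash
python3 - <<'E'
from h import *
print(arm.line_to(J(.205,.130),feed=.12,f_stop=8));st("down")
y=.205
for y in(.18,.16,.14,.125,.115,.108,.102):
    r=arm.line_to(J(y,.130),feed=.04,f_stop=15);st(str(r))
    if r: break
for c in("top","side"):
    cv2.imwrite(f"pics/{c}5.png",get_image(c)[:,:,::-1])
a=cv2.imread("pics/top5.png")[220:320,260:400];b=cv2.imread("pics/side5.png")[180:340,240:360]
cv2.imwrite("pics/v5.png",np.hstack([cv2.copyMakeBorder(cv2.resize(a,None,fx=3,fy=3),0,180,0,0,0),cv2.resize(b,None,fx=3,fy=3)]))
E
```

```text
False
down 18.07 jig [0.0006 0.2053 0.1309] F [-0.23 -0.07 -0.18] w -0.0
False 18.85 jig [0.0002 0.1808 0.1302] F [0.58 2.6  0.49] w -0.0001
False 19.5 jig [0.0008 0.1636 0.1319] F [-0.53  6.32  4.7 ] w -0.0
False 20.15 jig [-0.0004  0.1386  0.1294] F [-0.8  -0.31 -0.05] w -0.0003
False 20.68 jig [1.000e-04 1.248e-01 1.301e-01] F [0.22 0.65 0.5 ] w 0.0002
False 21.07 jig [1.000e-04 1.146e-01 1.301e-01] F [-0.15  1.21  0.26] w -0.0
False 21.4 jig [0.     0.1077 0.13  ] F [-0.7   0.2   0.48] w -0.0001
False 21.7 jig [-1.000e-04  1.062e-01  1.303e-01] F [ 0.13  6.62 -0.31] w -0.0004
```

View pics/v5.png

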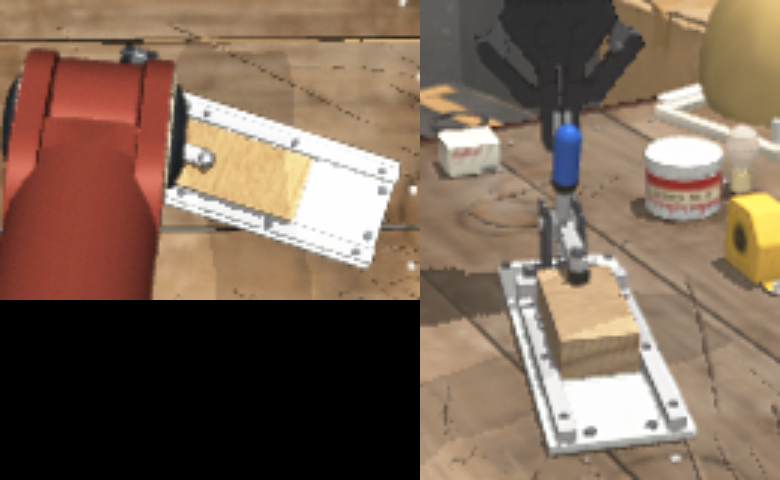

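The lever has snapped over: the handle leans to -y and the foot is on the block's top at (577,275). I'll back away, check and hand in.

```bash
python3 - <<'E'
from h import *
arm.line_to(J(.17,.130),feed=.08);arm.line_to(J(.21,.27),feed=.15);arm.sleep(.5);st("away")
for c in("top","side"):
    cv2.imwrite(f"pics/{c}6.png",get_image(c)[:,:,::-1])
a=cv2.imread("pics/top6.png")[220:320,260:400];b=cv2.imread("pics/side6.png")[180:340,240:360]
cv2.imwrite("pics/v6.png",np.hstack([cv2.copyMakeBorder(cv2.resize(a,None,fx=3,fy=3),0,180,0,0,0),cv2.resize(b,None,fx=3,fy=3)]))
E
```

```text
away 24.42 jig [-0.      0.21    0.2699] F [-0.35  0.04 -0.41] w -0.0001
```

View pics/v6.png

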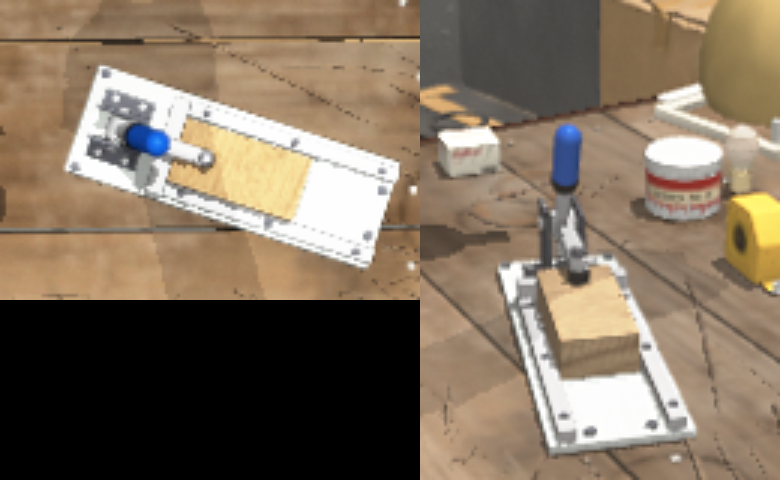

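The clamp stays shut with its foot on the block (205,158), the block is flush with the stop, and the robot is clear.

```bash
python3 -c "
from station import arm
arm.job_done()"
```

```text
the job is handed in; nothing more can be done
```

The block is home against the end stop, the clamp is snapped shut on it, and I handed the job in at about 24.5 s on the robot's clock. No verdict came back.

- **Block:** I pushed it along the channel with closed fingertips until contact stopped the move at 5 N. A second push at 6 N was met solidly within 0.1 mm of the same place.
- **Lever:** I pushed the handle over from behind. The highest force I read was about 8 N. The force then dropped to near zero as the lever snapped over. The last step met about 7 N, probably the fingers pressing on the shut lever, and I backed off.
- **Last pictures:** both views show the block flush with the stop, the foot down on its top, the handle past centre and the robot clear. The bystanders in the last crops (tin, tape measure, carton) look unmoved; I did not re-check the spark plug or the bulb.
- **Disagreements:** the two cameras differed by about 0.03 rad on the jig's angle, so I used a value in between. The block stopped about 5 mm further along than my nominal estimate, so I relied on the contact and the pictures to judge it home. I did not measure the lever angle or the block's last millimetres separately.

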